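# Lay out the fittings and hold the gramophone's sprung lid at the setting arm

### The job

I am about to fit three parts to this gramophone and its lid stay is off, so you will have to stand in for it. First lay the parts out on the tray, each centred on its felt pad: the soundbox back (flat side down) on the pad nearest the gramophone, the tone arm pivot upright on the middle pad, and the copper pin on the last pad, lying straight across the tray's short way. Then lift the sprung lid by its brass handle until it is parallel with the red-tipped setting arm, without letting it snap back, and finish still holding it there; leave the setting arm, the lid stay, the screwdriver and the oil bottle alone.

Things in the scene. Friction and masses are not known exactly. Their poses are not given: they have to be found in the camera images.
- lid (a joint): opening angle of the gramophone's lid, rad: 0 shut (level), grows as the front edge rises; range 0 to 1.2. A spring and its weight close it: lifting at the handle takes about 6 N when shut and about 8 N at 0.65 rad, and it snaps shut if let go.
- setting_arm (a joint): angle of the setting arm, rad: 0 level, on the same hinge line and in the same sense as the lid, so the lid is at the mark when both read the same. Set somewhere between 0.35 and 0.65; stiff friction keeps it there.
- lid_handle (a point): centre of the lid's handle: a brass round bar 18 mm across and 36 mm long lying parallel to the hinge, 40 mm out from the middle of the lid's front edge on a thin stem (12 mm wide, 8 mm thick; 31 mm clear between bar and lid edge). With the lid shut it is 101 mm above the counter, with free space below it. Axes turn with the lid: x points from the handle to the hinge, y along the bar, z up from the lid. The bar can turn between the fingers while the lid swings.
- setting_tip (a point): red front end of the setting arm: a thin steel bar 170 mm long, 18 mm high at its red tip, beside the gramophone's left (+y) side, pivoted on the hinge line; x points along the bar to the hinge.
- gramophone: the fixed portable gramophone case, 280 x 280 mm, blue with dark wood rims, 90 mm high and 112 mm with the shut lid; origin centre of its underside; the handle is at its -x side; the middle of the hinge line is 140 mm along its +x and 90 mm up, at the far upper edge. In the lid's own frame the handle's centre lies 320 mm before the hinge line and 11 mm above it.
- tray: fixed wooden tray 110 mm (its x) by 300 mm (its y), floor 4 mm thick, rim 10 mm high and 5 mm thick, origin centre of its underside. Three green felt pads, 70 mm across, 90 mm apart, lie in a row along its y.
- pad0 (a point): centre of the felt pad nearest the gramophone, on the tray floor (4 mm above the counter): for the soundbox back
- pad1 (a point): centre of the middle felt pad, on the tray floor: for the tone arm pivot
- pad2 (a point): centre of the felt pad farthest from the gramophone, on the tray floor: for the spring pin
- soundbox_back: dark bakelite disc 56 mm across and 12 mm thick with a collar 24 mm across on top, up to 32 mm high in all; about 70 g; origin centre of the underside, z up
- tone_pivot: nickel pivot: round foot 40 mm across and 8 mm thick with a post 20 mm across, up to 42 mm high in all; about 90 g; origin centre of the underside, z up
- spring_pin: copper pin lying flat, 60 mm long along its x, shaft 12 mm across with a 16 mm square collar (8 mm wide) near each end; about 50 g; origin at its middle, on the axis, 8 mm above what it lies on
- lid_stay: loose mahogany bar 200 mm (its y) x 22 x 12 mm with brass ends, not to be moved; origin centre of its underside
- screwdriver: loose screwdriver lying on the counter, not to be moved
- oil_bottle: loose amber oil bottle 48 mm across, 110 mm high, not to be moved; origin centre of its underside

How it is judged (in metres and radians):
On the way, in this order (a step that is already met when the one before it is completed fails the run):
1. the three parts lie let go on their pads in the row (horizontal distance between soundbox_back and pad0 below 0.015 m and z of soundbox_back in the frame of pad0 between -0.003 and 0.005 m and linear speed of each of soundbox_back, tone_pivot, spring_pin below 0.03 m/s and horizontal distance between tone_pivot and pad1 below 0.015 m and z of tone_pivot in the frame of pad1 between -0.003 and 0.005 m and horizontal distance between spring_pin and pad2 below 0.015 m and z of spring_pin in the frame of pad2 between 0.004 and 0.012 m and angle between each of soundbox_back, tone_pivot's own z axis and vertical below 0.15 rad and angle between the x axis of spring_pin and the x axis of tray, either way round below 0.26 rad and contact force between the fingers and soundbox_back below 0.1 N and contact force between the fingers and tone_pivot below 0.1 N and contact force between the fingers and spring_pin below 0.1 N), for 0.2 s.
2. the lid is held in the fingers, parallel with the setting arm (angle between the x axis of lid_handle and the x axis of setting_tip, either way round below 0.07 rad and value of joint lid above 0.2 rad and contact force between the fingers and lid above 1.5 N), for 0.3 s.
At the end, for the whole second after the job is handed in: Parts at rest, let go, each within 15 mm of its own pad's centre; back and pivot upright (0.15 rad), pin within 0.26 rad of the tray's x; the fingers hold the lid still within 0.07 rad of the setting arm, pressing over 1.5 N, nothing propping it (all of step 1 and all of step 2 and velocity of joint lid between -0.08 and 0.08 rad/s and contact force between lid and soundbox_back below 0.1 N and contact force between lid and tone_pivot below 0.1 N and contact force between lid and spring_pin below 0.1 N and contact force between lid and lid_stay below 0.1 N and contact force between lid and screwdriver below 0.1 N and contact force between lid and oil_bottle below 0.1 N); the arm keeps its last pose, push and grip.
It fails at once if the lid stay is moved over 20 mm (distance of lid_stay from where it was at the start of the episode above 0.02 m).
It fails at once if the screwdriver is moved over 20 mm (distance of screwdriver from where it was at the start of the episode above 0.02 m).
It fails at once if the oil bottle is moved over 20 mm (distance of oil_bottle from where it was at the start of the episode above 0.02 m).
It fails at once if the setting arm is shifted over 8 mm at its tip (distance of setting_tip from where it was at the start of the episode above 0.008 m).
It fails at once if the lid snaps back (closes faster than 2 rad/s) (velocity of joint lid below -2 rad/s).
It also fails if it takes over 67 s, if anything falls off the work surface, if the arm or the gripper's body presses on something with over 40 N, if the wrist force passes 120 N, or if a joint passes its speed limit or range.

### The arm

A 6-joint arm with a two-finger parallel gripper is mounted at the origin on the work surface. World frame = base frame: x ahead of the robot, y to its left, z up, the work surface at z = 0. Lengths are in mm, angles in rad, forces in N, time in s.
With the tool pointing down it reaches from about 350 to 875 mm from the base axis. Payload 4.2 kg.
Tool frame: the origin (TCP) lies midway between the tips of the shut fingers; the grasp point (between the pads) lies 19 mm behind it; z points along the fingers, y is the line along which they close (so a half turn about z gives the same grasp; the last joint's range is limited). The gripper opens to 85 mm and grips with 20 to 120 N. Pads are 22 mm wide; open, the fingers measure 114 mm over their backs; the gripper's body (76 mm by 85 mm) begins 54 mm behind the grasp point. The pads swing forward as they close: fully open they stand 13 mm farther back than shut.
Start: joints at [1.361, 0.385, 0.008, 0, -1.194, -0.259], TCP at [282.351, 557.563, 231.312] pointing down, gripper open.
Joint ranges: [-3.14, 3.14], [-1.21, 2.06], [-1.07, 1.41], [-3.16, 2.05], [-2.99, -0.16], [-3.1, 3.1]. Speed limits (rad/s): [2.79, 2.79, 3.14, 3.14, 3.14, 3.14].

### API

Orientations are given as a unit quaternion [x, y, z, w].
In Python, from bench import arm, eyes, nets gives the robot as it stands.
- The arm moves only by the tool apply_moves, never from a script. Its arguments are lists of equal length, an entry for each row: "delta_rot": the turn, a rotation vector about the tool's x, y, z as a fraction of full scale, a list of three; "xyz": the shift along the tool's x, y, z as a fraction of full scale, a list of three; "hand": the gripper command: -1 is fully open, 1 is shut, values between are in proportion. In form: {"delta_rot": [[ax, ay, az], ...], "xyz": [[dx, dy, dz], ...], "hand": [hand, ...]}. A call has 1 to 20 rows; each row shifts and turns the commanded pose from where the row before left it, along the tool's axes as they then stand; what a row does not reach is not made up. Full scale, the value 1, is 0.025 m for a shift and 6 degrees for a turn. A row lasts 1/12 s, in which the tool goes at most 41.7 mm and 7.16 degrees, less where a joint would pass 70% of its speed; a pose out of reach is approached as far as the arm can. A call with a number of a shift or a turn outside -1 to 1 is refused whole. A call with a gripper value outside its range is refused whole. The fingers move at their own pace and stop on an object; the grip force is fixed at half the most. Time passes only in rows, so rows that do not move let the fingers close. It gives the time, the measured TCP pose, the force, the opening and the grip force at its end, in the units of the state.
- arm.read_state(): the state, without advancing time (a new reading comes with each control period).
- eyes.get_image(name): name is "scene" or "side" or "wrist"; returns a dict with "frame" (480x640x3 uint8, red, green, blue), "range_z" (480x640 float32, mm along the optical axis (not along the pixel's ray), 0 where there is no reading), "camera_matrix" (3x3 intrinsics, pixels), "R" (3x3) and "t" (3): a world point X has camera coordinates R X + t; the wrist camera has in their place "hand_eye" (4x4, takes a point from camera to tool coordinates, whose origin is the TCP and whose axes are the flange's). Camera axes: x right, y down, z forward; pixel columns grow to the right and rows downward; lengths in mm; the calibration is good to about 2 mm. A picture is of the moment at which its call begins: read the wrist's pose just before it.
- arm.job_done(): hands the job in; it is judged then, once.
Trained networks look in a picture, given as the dict that the camera call returned (one of the last four; its "shot" number tells which), for a name from the list of things; names that differ only in an ending like _2 or _b are one class to them, and where a whole thing is asked for, a point or a joint stands for the part that bears it (a point fixed in the world has none). Each returns a list of dicts, best first, with "score" (0 to 1); they miss things now and then, are a little off and sometimes report something else, mostly with a low value. They report only what shows in the picture. A call takes as long as a camera call.
- nets.look_for(name, picture): "bbox" ([left, top, right, bottom] in pixels, round what is visible of it).
- nets.masks_of(name, picture): "region" (480x640 bool, what is visible of it) and "bbox" ([left, top, right, bottom] in pixels, round what is visible of it).
The state is a dict: "clock": time; "joints": joint angles; "joint_vel": joint speeds; "joint_efforts": joint torques, N m; "position": TCP position; "ee_rot": TCP orientation; "contact_force": force on the tool from outside, world axes, zero at the start; "wrist_torque": the same for the moment, N m; "gripper_width": finger opening in mm; "grasp_force": force on a finger pad.
Only numpy, scipy, OpenCV 4.12 (cv2) and the standard library are available. Lean on these libraries where they do the work, as an engineer would, in place of code of your own. Each camera call takes 0.05 s, during which the arm holds its last target. There are 200 camera calls.

## Working session

There is one attempt and no reset: what is moved stays moved. The work goes in short steps, Python scripts to look and compute and a tool call to move; the robot and the scene stay as the last step left them, time stands still between calls to the robot, and variables do not carry over. Pictures are saved under pics/ and viewed, at most 10 in all, crops included, and the job is handed in when it is done.

Besides the shell and the picture viewer there is one more tool, called as name(argument=value, ...), one argument or row to a line, values as JSON. apply_moves: Moves the arm, as the interface text tells. Its arguments: {"type":"object","properties":{"delta_rot":{"type":"array"},"xyz":{"type":"array"},"hand":{"type":"array"}},"required":["delta_rot","xyz","hand"]}

```bash
mkdir -p pics
cat > h.py <<'E'
import numpy as np, cv2
from bench import arm, eyes, nets
from scipy.spatial.transform import Rotation as Rt
def cloud(p, mask=None):
    z=p["range_z"]; K=p["camera_matrix"]
    m=z>0
    if mask is not None: m=m&mask
    v,u=np.nonzero(m); d=z[v,u]
    c=np.stack([(u-K[0,2])/K[0,0]*d,(v-K[1,2])/K[1,1]*d,d],1)
    return (c-p["t"])@p["R"]
def wcloud(p,s,mask=None):
    q=dict(p); q["R"]=np.eye(3); q["t"]=np.zeros(3)
    c=cloud(q,mask); H=p["hand_eye"]
    c=c@H[:3,:3].T+H[:3,3]
    return Rt.from_quat(s["ee_rot"]).apply(c)+s["position"]
def save(p,n): cv2.imwrite(f"pics/{n}.png",p["frame"][:,:,::-1])
E
cat > a.py <<'E'
from h import *
s=arm.read_state(); print({k:np.round(v,3) for k,v in s.items()})
for n in ["scene","side"]:
    p=eyes.get_image(n); save(p,n+"0")
    print(n,p["camera_matrix"].round(1).tolist(),p["R"].round(3).tolist(),p["t"].round(1))
    for o in ["soundbox_back","tone_pivot","spring_pin","tray","gramophone","lid","lid_handle","setting_tip","setting_arm","lid_stay","screwdriver","oil_bottle"]:
        try: r=nets.masks_of(o,p)[:2]
        except Exception as e: print(o,e); continue
        for q in r:
            c=cloud(p,q["region"])
            if len(c)<5: print(o,"few");continue
            print(o,round(q["score"],2),[int(b) for b in q["bbox"]],"med",np.median(c,0).round(),"lo",np.percentile(c,3,axis=0).round(),"hi",np.percentile(c,97,axis=0).round())
E
python3 a.py
```

```text
{'clock': np.float64(0.0), 'joints': array([ 1.361,  0.386,  0.007, -0.   , -1.194, -0.259]), 'joint_vel': array([ 0.001,  0.002,  0.   , -0.001, -0.   ,  0.001]), 'joint_efforts': array([-0.000e+00, -3.923e+01,  1.884e+01,  4.186e+00, -5.000e-03,
        0.000e+00]), 'position': array([282.103, 557.053, 230.211]), 'ee_rot': array([ 0.973, -0.232, -0.   ,  0.001]), 'contact_force': array([-0.057, -0.122, -0.148]), 'wrist_torque': array([ 0.02 ,  0.012, -0.025]), 'grasp_force': np.float64(0.0), 'gripper_width': np.float64(85.334)}
scene [[593.5, 0.0, 318.4], [0.0, 593.5, 238.4], [0.0, 0.0, 1.0]] [[-0.276, 0.961, 0.012], [0.804, 0.237, -0.546], [-0.527, -0.141, -0.838]] [ 153.1 -433.4 2140.5]
soundbox_back 0.79 [235, 189, 254, 203] med [ 461. -284.   14.] lo [ 434. -310.    2.] hi [ 481. -263.   37.]
tone_pivot 0.63 [309, 202, 321, 218] med [451. -38.  13.] lo [432. -58.  -1.] hi [465. -23.  45.]
spring_pin 0.49 [276, 196, 285, 212] med [ 447. -158.   14.] lo [ 422. -172.   -4.] hi [ 477. -144.   22.]
tray 0.57 [200, 226, 304, 269] med [ 632. -188.    5.] lo [ 571. -327.   -3.] hi [693
[... 2077 characters left out ...]
390, 356, 431] med [ 644. -462.   72.] lo [ 624. -473.    7.] hi [ 666. -441.  112.]
setting_tip 0.62 [260, 113, 298, 126] med [499. 436. 150.] lo [462. 402. 101.] hi [553. 487. 185.]
setting_arm 0.74 [261, 113, 298, 124] med [495. 451. 138.] lo [453. 402.  -4.] hi [553. 658. 186.]
lid_stay 0.82 [375, 298, 407, 371] med [ 773. -244.   11.] lo [ 755. -332.   -1.] hi [ 793. -140.   17.]
screwdriver 0.93 [213, 415, 300, 429] med [ 417. -455.   22.] lo [ 365. -464.   12.] hi [ 528. -439.   29.]
oil_bottle 0.98 [333, 392, 354, 431] med [ 643. -462.   72.] lo [ 624. -473.   10.] hi [ 665. -442.  112.]
oil_bottle 0.65 [267, 115, 295, 122] med [494. 433. 153.] lo [462. 402. 106.] hi [550. 485. 185.]
```

```bash
python3 -c "
import cv2,numpy as np
a=cv2.imread('pics/scene0.png')[140:340,130:510];b=cv2.imread('pics/side0.png')[90:450,180:440]
a=cv2.resize(a,(570,300));b=cv2.resize(b,(216,300));
a=cv2.resize(cv2.imread('pics/scene0.png')[150:340,150:500],(800,434));cv2.imwrite('pics/s1.png',a)
b=cv2.resize(cv2.imread('pics/side0.png')[90:450,190:430],(400,600),interpolation=cv2.INTER_CUBIC);cv2.imwrite('pics/s2.png',b)"
```

```text
(no output)
```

View pics/s1.png

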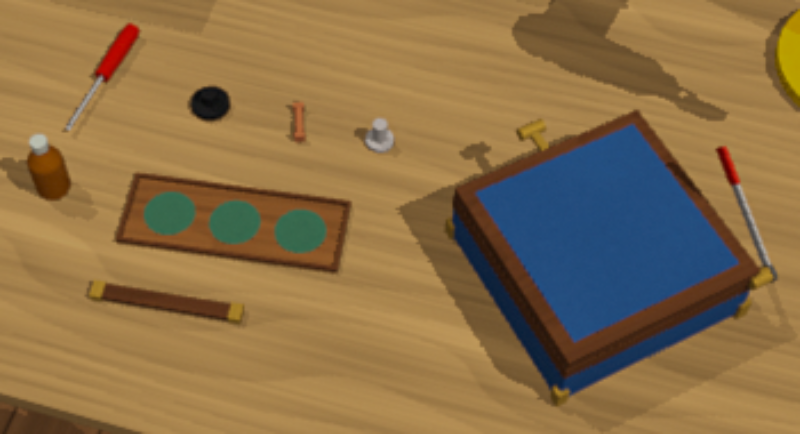

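View pics/s2.png

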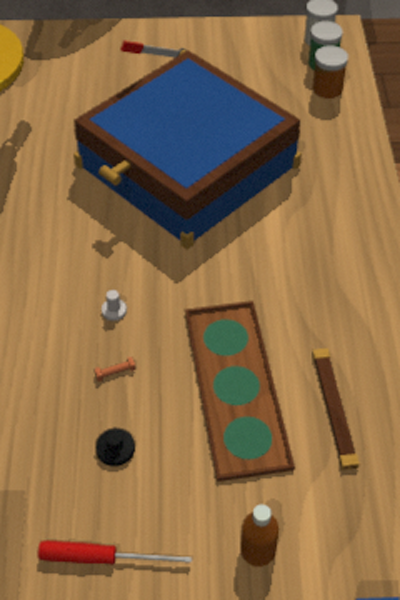

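The scene view shows the blue gramophone at right, with its brass handle at (533,130) in the crop. The tray with three green pads is at (170–300,220), and the parts lie in a row behind it: disc (210,102), pin (298,121), pivot (379,135). The side view agrees.

```bash
cat > b.py <<'E'
from h import *
for n in ["scene","side"]:
    p=eyes.get_image(n); hsv=cv2.cvtColor(p["frame"],cv2.COLOR_RGB2HSV)
    g=((hsv[...,0]>60)&(hsv[...,0]<95)&(hsv[...,1]>80)&(hsv[...,2]>40)).astype(np.uint8)
    k,l,st,ce=cv2.connectedComponentsWithStats(g)
    for i in range(1,k):
        if st[i,4]>150:
            c=cloud(p,l==i)
            if abs(np.median(c[:,2]))<15: print(n,"pad",st[i,4],((c.max(0)+c.min(0))/2).round(1),c.mean(0).round(1))
    b=((hsv[...,0]>100)&(hsv[...,0]<125)&(hsv[...,1]>120)); c=cloud(p,b); c=c[(c[:,2]>100)&(c[:,2]<125)]
    r=cv2.minAreaRect(c[:,:2].astype(np.float32)); print(n,"blue",r,np.median(c[:,2]))
    R=p["R"]
    # handle: gold pixels near z 85..125 outside the lid
    gold=((hsv[...,0]>15)&(hsv[...,0]<32)&(hsv[...,1]>110)); c=cloud(p,gold)
    c=c[(c[:,2]>80)&(c[:,2]<115)&(c[:,0]<460)&(c[:,0]>330)&(c[:,1]>100)&(c[:,1]<300)]
    if len(c): print(n,"handle",len(c),c.min(0).round(),c.max(0).round(),c.mean(0).round(1)); 
    for q in nets.masks_of("setting_arm",p)[:1]:
        c=cloud(p,cv2.dilate(q["region"].astype(np.uint8),np.ones((9,9)))>0); c=c[(c[:,2]>95)&(c[:,2]<215)&(c[:,1]>390)]
        print(n,"arm",len(c),c.min(0).round(),c.max(0).round()); 
        m=c.mean(0);d=np.linalg.svd(c-m)[2][0]; print(m.round(),d.round(3),np.arcsin(abs(d[2])))
    for o in ["soundbox_back","tone_pivot","spring_pin"]:
        for q in nets.masks_of(o,p)[:2]:
            c=cloud(p,q["region"])
            if c[:,0].mean()<520:
                c=c[c[:,2]>6]; r=cv2.minAreaRect(c[:,:2].astype(np.float32)); print(n,o,np.round(r[0]),np.round(r[1]),round(r[2]),c[:,2].max().round())
E
python3 b.py
```

```text
scene pad 302 [ 641.5 -280.     5.7] [ 642.3 -280.1    5.1]
scene pad 308 [ 629.7 -191.3    5.2] [ 631.2 -191.     5. ]
scene pad 310 [ 618.6 -100.8    6.3] [ 619.4 -101.4    5. ]
scene blue ((707.8245239257812, -100.0615234375), (314.4068298339844, 1141.89208984375), 19.50998878479004) 113.58500949585537
scene handle 100 [380. 149.  93.] [458. 286. 115.] [443.6 172.1 105.9]
scene arm 301 [459. 399.  95.] [586. 508. 193.]
[522. 456. 137.] [ 0.657  0.545 -0.521] 0.5475151824391358
scene spring_pin [ 454. -156.] [64. 13.] 22 26.0
side pad 416 [ 620.6 -103.8    3.7] [ 620.5 -103.     4.7]
side pad 469 [ 632.5 -190.8    4.8] [ 632.2 -192.6    4.9]
side pad 541 [ 644.4 -281.     3.9] [ 643.8 -281.7    4.7]
side blue ((705.6522216796875, -77.698974609375), (306.3810119628906, 1086.967529296875), 20.515764236450195) 113.04877888773943
side handle 116 [372. 144.  81.] [460. 299. 115.] [440.  172.7 104.4]
side arm 243 [456. 394.  97.] [572. 503. 193.]
[516. 446. 139.] [ 0.673  0.505 -0.54 ] 0.5705517809644275
side soundbox_back [ 454. -291.] [56. 54.] 69 37.0
side tone_pivot [446. -44.] [38. 40.] 6 46.0
side spring_pin [ 451. -161.] [60. 24.] 23 22.0
```

apply_moves(
  delta_rot=[
    [0, 0, -1],
    [0, 0, -1],
    [0, 0, -1],
    [0, 0, -1],
    [0, 0, -1],
    [0, 0, -1],
    [0, 0, -1],
    [0, 0, -1],
    [0, 0, 0],
    [0, 0, 0],
    [0, 0, 0],
    [0, 0, 0],
    [0, 0, 0],
    [0, 0, 0],
    [0, 0, 0],
    [0, 0, 0],
    [0, 0, 0],
    [0, 0, 0],
  ],
  xyz=[
    [0, 0, -0.3],
    [0, 0, -0.3],
    [0, 0, -0.3],
    [0, 0, -0.3],
    [0, 0, -0.3],
    [0, 0, -0.3],
    [0, 0, -0.3],
    [0, 0, -0.3],
    [-0.14, 1, 0],
    [-0.14, 1, 0],
    [-0.14, 1, 0],
    [-0.14, 1, 0],
    [-0.14, 1, 0],
    [-0.14, 1, 0],
    [-0.14, 1, 0],
    [-0.14, 1, 0],
    [-0.14, 1, 0],
    [-0.14, 1, 0],
  ],
  hand=[-1, -1, -1, -1, -1, -1, -1, -1, -1, -1, -1, -1, -1, -1, -1, -1, -1, -1],
)

```text
clock: 3.3
position: [339.9, 310.5, 291.5]
ee_rot: [0.983, 0.184, 0.0, -0.0]
contact_force: [-0.1, -0.3, -0.5]
gripper_width: 85.7
grasp_force: 0.0
```

apply_moves(
  delta_rot=[
    [0, 0, 0],
    [0, 0, 0],
    [0, 0, 0],
    [0, 0, 0],
    [0, 0, 0],
    [0, 0, 0],
    [0, 0, 0],
    [0, 0, 0],
    [0, 0, 0],
    [0, 0, 0],
    [0, 0, 0],
    [0, 0, 0],
    [0, 0, 0],
    [0, 0, 0],
    [0, 0, 0],
    [0, 0, 0],
    [0, 0, 0],
    [0, 0, 0],
    [0, 0, 0],
  ],
  xyz=[
    [-0.14, 1, 0],
    [-0.14, 1, 0],
    [-0.14, 1, 0],
    [-0.14, 1, 0],
    [-0.14, 1, 0],
    [-0.14, 1, 0],
    [-0.14, 1, 0],
    [-0.14, 1, 0],
    [-0.14, 1, 0],
    [-0.14, 1, 0],
    [-0.14, 1, 0],
    [-0.14, 1, 0],
    [-0.14, 1, 0],
    [-0.14, 1, 0],
    [-0.14, 1, 0],
    [-0.14, 1, 0],
    [-0.14, 1, 0],
    [-0.14, 1, 0],
    [0, 0, 0],
  ],
  hand=[-1, -1, -1, -1, -1, -1, -1, -1, -1, -1, -1, -1, -1, -1, -1, -1, -1, -1, -1],
)

```text
clock: 4.88
position: [444.0, -133.5, 291.1]
ee_rot: [0.983, 0.182, -0.0, 0.0]
contact_force: [0.3, 0.2, -1.2]
gripper_width: 85.4
grasp_force: 0.0
```

```bash
cat >> h.py <<'E'
import json
def log(s):
    open("log.jsonl","a").write(json.dumps([list(map(float,s[k])) for k in("joints","position","ee_rot")])+"\n")
    R=Rt.from_quat(s["ee_rot"]).as_matrix()
    print("t",round(float(s["clock"]),2),"q",np.round(s["joints"],3),"p",np.round(s["position"],1),"yaw",np.degrees(np.arctan2(R[1,0],R[0,0])).round(1),"z",R[:,2].round(3),"w",np.round(s["gripper_width"],1),"f",np.round(s["contact_force"],1),np.round(s["grasp_force"],1))
    return R
def go(s,tgt,yaw=None):
    "tool-axes shift in full-scale units, and z turn in units (6 deg)"
    R=Rt.from_quat(s["ee_rot"]).as_matrix(); d=R.T@(np.array(tgt)-s["position"])/25
    y=np.degrees(np.arctan2(R[1,0],R[0,0])); print("shift units",d.round(2),"turn z", None if yaw is None else round((y-yaw)/6,2))
E
cat > w.py <<'E'
from h import *
import sys
s=arm.read_state(); log(s); p=eyes.get_image("wrist"); save(p,sys.argv[1])
print(p["camera_matrix"].round(0).tolist(),p["hand_eye"].round(2).tolist())
for o in ["soundbox_back","tone_pivot","spring_pin"]:
    for q in nets.masks_of(o,p)[:2]:
        c=wcloud(p,s,q["region"]); h=c[c[:,2]>5]
        if len(h)<20: continue
        r=cv2.minAreaRect(h[:,:2].astype(np.float32)); t=h[h[:,2]>np.percentile(h[:,2],98)-4]
        print(o,round(q["score"],2),[int(b) for b in q["bbox"]],"rect",np.round(r[0],1),np.round(r[1]),round(r[2],1),"top",np.percentile(h[:,2],98).round(1),"topc",((t.max(0)+t.min(0))/2).round(1), t.mean(0).round(1))
E
python3 w.py w1
```

```text
t 4.88 q [ 6.000e-02  6.300e-02 -2.640e-01  1.000e-03 -1.244e+00  1.875e+00] p [ 444.  -133.5  291.1] yaw 20.9 z [-0.    -0.001 -1.   ] w 85.4 f [ 0.3  0.2 -1.2] 0.0
[[359.0, 0.0, 323.0], [0.0, 359.0, 241.0], [0.0, 0.0, 1.0]] [[-0.0, -0.95, -0.31, 78.47], [1.0, -0.0, 0.0, 0.44], [-0.0, -0.31, 0.95, -142.98], [0.0, 0.0, 0.0, 1.0]]
soundbox_back 0.58 [420, 211, 467, 253] rect [ 452.9 -290.2] [55. 55.] 22.9 top 33.7 topc [ 453.  -290.2   32.6] [ 453.2 -290.    32.7]
soundbox_back 0.57 [624, 106, 638, 151] rect [ 636.4 -434.8] [44. 16.] 31.5 top 27.7 topc [ 633.2 -432.2   26.5] [ 632.3 -430.    25.9]
tone_pivot 0.72 [234, 151, 267, 180] rect [445.4 -42.8] [39. 37.] 53.2 top 43.8 topc [444.4 -42.1  42.6] [444.7 -42.2  42.5]
spring_pin 0.73 [335, 170, 356, 222] rect [ 449.4 -159.2] [60. 16.] 19.6 top 17.6 topc [ 449.3 -159.1   16.2] [ 450.1 -159.1   15.5]
spring_pin 0.46 [510, 205, 618, 340] rect [ 457.4 -452.2] [ 23. 198.] 84.2 top 27.4 topc [ 408.6 -448.2   25.9] [ 408.1 -447.8   25.5]
```

apply_moves(
  delta_rot=[
    [0, 0, 0],
    [0, 0, 0],
    [0, 0, 0],
    [0, 0, 0],
    [0, 0, 0],
    [0, 0, 0],
    [0, 0, 0],
    [0, 0, 0],
    [0, 0, 0],
    [0, 0, 0],
    [0, 0, 0],
    [0, 0, 0],
    [0, 0, 0],
    [0, 0, 0],
    [0, 0, 0],
    [0, 0, 0],
    [0, 0, 0],
    [0, 0, 0],
    [0, 0, 0],
    [0, 0, 0],
  ],
  xyz=[
    [-0.17, 1, 0.5],
    [0, 0, 1],
    [0, 0, 1],
    [0, 0, 1],
    [0, 0, 1],
    [0, 0, 1],
    [0, 0, 1],
    [0, 0, 1],
    [0, 0, 1],
    [0, 0, 1],
    [0, 0, 1],
    [0, 0, 0.5],
    [0, 0, 0.5],
    [0, 0, 0],
    [0, 0, 0],
    [0, 0, 0],
    [0, 0, 0],
    [0, 0, 0],
    [0, 0, 0],
    [0, 0, 0],
  ],
  hand=[-1, -1, -1, -1, -1, -1, -1, -1, -1, -1, -1, -1, -1, -1, 1, 1, 1, 1, 1, 1],
)

```text
clock: 6.75
position: [448.8, -155.6, 4.4]
ee_rot: [0.983, 0.183, 0.001, 0.0]
contact_force: [-0.1, -1.1, 0.1]
gripper_width: 12.1
grasp_force: 0.3
```

apply_moves(
  delta_rot=[
    [0, 0, 0],
    [0, 0, 0],
    [0, 0, 0.57],
    [0, 0, 0.57],
    [0, 0, 0.57],
    [0, 0, 0.57],
    [0, 0, 0],
    [0, 0, 0],
    [0, 0, 0],
    [0, 0, 0],
    [0, 0, 0],
    [0, 0, 0],
    [0, 0, 0],
    [0, 0, 0],
    [0, 0, 0],
    [0, 0, 0],
    [0, 0, 0],
  ],
  xyz=[
    [0, 0, 0],
    [0, 0, 0],
    [0, 0, -0.8],
    [0, 0, -0.8],
    [0, 0, -0.8],
    [0, 0, -0.8],
    [0.885, 0.75, 0],
    [0.885, 0.75, 0],
    [0.885, 0.75, 0],
    [0.885, 0.75, 0],
    [0.885, 0.75, 0],
    [0.885, 0.75, 0],
    [0.885, 0.75, 0],
    [0.885, 0.75, 0],
    [0, 0, 0],
    [0, 0, 0],
    [0, 0, 0],
  ],
  hand=[1, 1, 1, 1, 1, 1, 1, 1, 1, 1, 1, 1, 1, 1, 1, 1, 1],
)

```text
clock: 8.17
position: [642.4, -281.0, 82.9]
ee_rot: [0.998, 0.065, -0.001, -0.001]
contact_force: [-0.2, -0.3, -0.5]
gripper_width: 9.3
grasp_force: 58.8
```

```bash
cat > t.py <<'E'
from h import *
import sys
s=arm.read_state(); log(s); p=eyes.get_image("wrist"); save(p,sys.argv[1])
hsv=cv2.cvtColor(p["frame"],cv2.COLOR_RGB2HSV)
g=((hsv[...,0]>55)&(hsv[...,0]<95)&(hsv[...,1]>80)&(hsv[...,2]>30)).astype(np.uint8)
k,l,st,ce=cv2.connectedComponentsWithStats(g)
for i in range(1,k):
    if st[i,4]>400:
        c=wcloud(p,s,l==i); (x,y),r=cv2.minEnclosingCircle(c[:,:2].astype(np.float32)); print("pad",st[i].tolist(),round(x,1),round(y,1),round(r,1),np.median(c[:,2]).round(1))
E
python3 t.py w2
```

```text
t 8.17 q [-1.830e-01  6.320e-01  3.900e-02 -1.000e-03 -9.800e-01  1.883e+00] p [ 642.4 -281.    82.9] yaw 7.4 z [-0.002  0.001 -1.   ] w 9.3 f [-0.2 -0.3 -0.5] 58.8
pad [0, 199, 99, 99, 6842] 619.6 -101.2 35.1 4.8
pad [131, 199, 105, 88, 6348] 632.1 -190.5 34.6 4.9
pad [269, 199, 105, 93, 6226] 642.8 -280.0 34.5 4.9
```

View pics/w2.png

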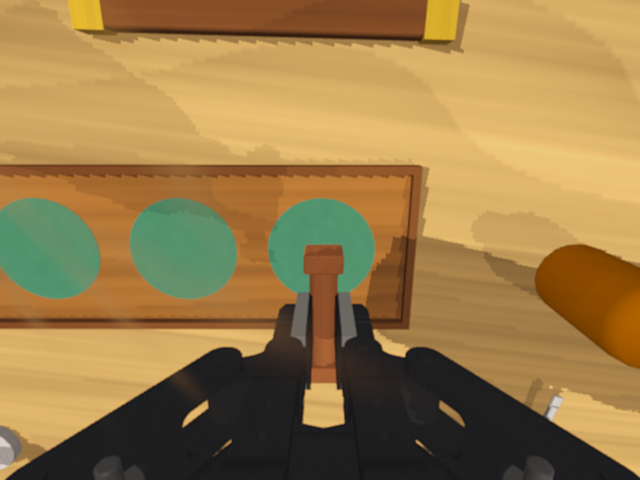

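apply_moves(
  delta_rot=[
    [0, 0, 0],
    [0, 0, 0],
    [0, 0, 0],
    [0, 0, 0],
    [0, 0, 0],
    [0, 0, 0],
    [0, 0, 0],
    [0, 0, 0],
    [0, 0, 0],
    [0, 0, 0],
    [0, 0, 0],
    [0, 0, 0],
    [0, 0, 0],
  ],
  xyz=[
    [0, 0, 0.9],
    [0, 0, 0.9],
    [0, 0, 0.8],
    [0, 0, 0.36],
    [0, 0, 0],
    [0, 0, 0],
    [0, 0, 0],
    [0, 0, 0],
    [0, 0, 0],
    [0, 0, -0.8],
    [0, 0, -0.8],
    [0, 0, -0.8],
    [0, 0, -0.6],
  ],
  hand=[1, 1, 1, 1, 1, 1, 0, 0, 0, 0, 0, 0, 0],
)

```text
clock: 9.3
position: [644.1, -281.6, 87.0]
ee_rot: [0.998, 0.065, 0.001, 0.001]
contact_force: [0.2, 0.2, -0.1]
gripper_width: 42.2
grasp_force: 0.0
```

```bash
python3 w.py w3
```

```text
t 9.3 q [-1.830e-01  6.280e-01  4.300e-02  1.000e-03 -9.830e-01  1.884e+00] p [ 644.1 -281.6   87. ] yaw 7.5 z [ 0.002 -0.001 -1.   ] w 42.2 f [ 0.2  0.2 -0.1] 0.0
[[359.0, 0.0, 323.0], [0.0, 359.0, 241.0], [0.0, 0.0, 1.0]] [[-0.0, -0.95, -0.31, 78.58], [1.0, -0.0, 0.0, 0.43], [-0.0, -0.31, 0.95, -142.98], [0.0, 0.0, 0.0, 1.0]]
tone_pivot 0.84 [1, 425, 22, 467] rect [444.7 -54.8] [15. 38.] 84.9 top 10.4 topc [445.  -54.1   9.4] [445.8 -54.7   8.7]
spring_pin 0.6 [309, 207, 338, 301] rect [ 643.8 -281.7] [60. 16.] 7.4 top 21.4 topc [ 643.8 -281.5   19.9] [ 645.3 -281.4   19.3]
```

apply_moves(
  delta_rot=[
    [0, 0, 0],
    [0, 0, 0],
    [0, 0, 0],
    [0, 0, 0],
    [0, 0, 0],
    [0, 0, 0],
    [0, 0, 0],
    [0, 0, 0],
    [0, 0, 0],
    [0, 0, 0],
    [0, 0, 0],
    [0, 0, 0],
    [0, 0, 0],
    [0, 0, 0],
    [0, 0, 0],
    [0, 0, 0],
    [0, 0, 0],
    [0, 0, 0],
    [0, 0, 0],
    [0, 0, 0],
  ],
  xyz=[
    [-0.95, -0.085, 0],
    [-0.95, -0.085, 0],
    [-0.95, -0.085, 0],
    [-0.95, -0.085, 0],
    [-0.95, -0.085, 0],
    [-0.95, -0.085, 0],
    [-0.95, -0.085, 0],
    [-0.95, -0.085, 0],
    [0, 0, 0],
    [0, 0, 0.8],
    [0, 0, 0.8],
    [0, 0, 0.8],
    [0, 0, 0.48],
    [0, 0, 0],
    [0, 0, 0],
    [0, 0, 0],
    [0, 0, 0],
    [0, 0, 0],
    [0, 0, 0],
    [0, 0, 0],
  ],
  hand=[-1, -1, -1, -1, -1, -1, -1, -1, -1, -1, -1, -1, -1, -1, 1, 1, 1, 1, 1, 1],
)

```text
clock: 11.17
position: [453.4, -289.3, 13.9]
ee_rot: [0.998, 0.065, 0.001, 0.0]
contact_force: [-0.6, 0.8, 4.3]
gripper_width: 22.3
grasp_force: 59.0
```

apply_moves(
  delta_rot=[
    [0, 0, 0],
    [0, 0, 0],
    [0, 0, 0],
    [0, 0, 0],
    [0, 0, 0],
    [0, 0, 0],
    [0, 0, 0],
    [0, 0, 0],
    [0, 0, 0],
    [0, 0, 0],
    [0, 0, 0],
    [0, 0, 0],
    [0, 0, 0],
    [0, 0, 0],
    [0, 0, 0],
  ],
  xyz=[
    [0, 0, -0.7],
    [0, 0, -0.7],
    [0, 0, -0.7],
    [0, 0, -0.7],
    [0.95, -0.82, 0],
    [0.95, -0.82, 0],
    [0.95, -0.82, 0],
    [0.95, -0.82, 0],
    [0.95, -0.82, 0],
    [0.95, -0.82, 0],
    [0.95, -0.82, 0],
    [0.95, -0.82, 0],
    [0, 0, 0],
    [0, 0, 0],
    [0, 0, 0],
  ],
  hand=[1, 1, 1, 1, 1, 1, 1, 1, 1, 1, 1, 1, 1, 1, 1],
)

```text
clock: 12.42
position: [619.1, -101.8, 82.4]
ee_rot: [0.998, 0.065, -0.001, -0.0]
contact_force: [-1.1, 0.1, -0.9]
gripper_width: 21.7
grasp_force: 59.0
```

apply_moves(
  delta_rot=[
    [0, 0, 0],
    [0, 0, 0],
    [0, 0, 0],
    [0, 0, 0],
    [0, 0, 0],
    [0, 0, 0],
    [0, 0, 0],
    [0, 0, 0],
    [0, 0, 0],
    [0, 0, 0],
    [0, 0, 0],
    [0, 0, 0],
    [0, 0, 0],
  ],
  xyz=[
    [0, 0, 0.8],
    [0, 0, 0.8],
    [0, 0, 0.6],
    [0, 0, 0.34],
    [0, 0, 0],
    [0, 0, 0],
    [0, 0, 0],
    [0, 0, 0],
    [0, 0, 0],
    [0, 0, -0.7],
    [0, 0, -0.7],
    [0, 0, -0.7],
    [0, 0, -0.5],
  ],
  hand=[1, 1, 1, 1, 1, 1, 0, 0, 0, 0, 0, 0, 0],
)

```text
clock: 13.5
position: [620.7, -101.9, 86.3]
ee_rot: [0.998, 0.065, 0.001, 0.0]
contact_force: [-0.6, 1.2, 0.3]
gripper_width: 42.5
grasp_force: 0.0
```

```bash
python3 w.py w4
```

```text
t 13.5 q [ 9.400e-02  5.200e-01 -1.640e-01  1.000e-03 -8.840e-01  1.607e+00] p [ 620.7 -101.9   86.3] yaw 7.5 z [ 0.002 -0.    -1.   ] w 42.5 f [-0.6  1.2  0.3] 0.0
[[359.0, 0.0, 323.0], [0.0, 359.0, 241.0], [0.0, 0.0, 1.0]] [[-0.0, -0.95, -0.31, 78.58], [1.0, -0.0, 0.0, 0.43], [-0.0, -0.31, 0.95, -142.98], [0.0, 0.0, 0.0, 1.0]]
soundbox_back 0.81 [282, 213, 370, 297] rect [ 620.  -102.8] [55. 54.] 2.7 top 37.3 topc [ 619.6 -103.2   36. ] [ 620.3 -103.2   36.5]
soundbox_back 0.49 [221, 164, 640, 332] rect [ 629.5 -182.6] [111. 283.] 7.3 top 11.6 topc [ 630.  -181.7   59.8] [ 634.6 -161.2   10.6]
tone_pivot 0.76 [195, 430, 203, 465] rect [446.9 -27.4] [11. 30.] 69.6 top 26.4 topc [451.  -34.1  25.3] [451.2 -34.2  25.3]
spring_pin 0.74 [575, 207, 638, 302] rect [ 643.5 -284.1] [61. 23.] 7.7 top 21.5 topc [ 643.  -280.9   20. ] [ 645.1 -280.3   19.4]
```

apply_moves(
  delta_rot=[
    [0, 0, 0],
    [0, 0, 0],
    [0, 0, 0],
    [0, 0, 0],
    [0, 0, 0],
    [0, 0, 0],
    [0, 0, 0],
    [0, 0, 0],
    [0, 0, 0],
    [0, 0, 0],
    [0, 0, 0],
    [0, 0, 0],
    [0, 0, 0],
    [0, 0, 0],
    [0, 0, 0],
    [0, 0, 0],
    [0, 0, 0],
    [0, 0, 0],
    [0, 0, 0],
    [0, 0, 0],
  ],
  xyz=[
    [-0.83, -0.41, 0],
    [-0.83, -0.41, 0],
    [-0.83, -0.41, 0],
    [-0.83, -0.41, 0],
    [-0.83, -0.41, 0],
    [-0.83, -0.41, 0],
    [-0.83, -0.41, 0],
    [-0.83, -0.41, 0],
    [0, 0, 0],
    [0, 0, 0.8],
    [0, 0, 0.8],
    [0, 0, 0.8],
    [0, 0, 0.46],
    [0, 0, 0],
    [0, 0, 0],
    [0, 0, 0],
    [0, 0, 0],
    [0, 0, 0],
    [0, 0, 0],
    [0, 0, 0],
  ],
  hand=[-1, -1, -1, -1, -1, -1, -1, -1, -1, -1, -1, -1, -1, -1, 1, 1, 1, 1, 1, 1],
)

```text
clock: 15.37
position: [445.2, -42.0, 13.6]
ee_rot: [0.998, 0.065, 0.001, -0.0]
contact_force: [0.5, 0.6, 1.8]
gripper_width: 17.7
grasp_force: 58.4
```

apply_moves(
  delta_rot=[
    [0, 0, 0],
    [0, 0, 0],
    [0, 0, 0],
    [0, 0, 0],
    [0, 0, 0],
    [0, 0, 0],
    [0, 0, 0],
    [0, 0, 0],
    [0, 0, 0],
    [0, 0, 0],
    [0, 0, 0],
    [0, 0, 0],
    [0, 0, 0],
    [0, 0, 0],
    [0, 0, 0],
  ],
  xyz=[
    [0, 0, -0.7],
    [0, 0, -0.7],
    [0, 0, -0.7],
    [0, 0, -0.7],
    [0.83, 0.86, 0],
    [0.83, 0.86, 0],
    [0.83, 0.86, 0],
    [0.83, 0.86, 0],
    [0.83, 0.86, 0],
    [0.83, 0.86, 0],
    [0.83, 0.86, 0],
    [0.83, 0.86, 0],
    [0, 0, 0],
    [0, 0, 0],
    [0, 0, 0],
  ],
  hand=[1, 1, 1, 1, 1, 1, 1, 1, 1, 1, 1, 1, 1, 1, 1],
)

```text
clock: 16.62
position: [630.6, -190.8, 82.2]
ee_rot: [0.998, 0.065, -0.001, -0.0]
contact_force: [-1.0, -0.1, -0.8]
gripper_width: 17.5
grasp_force: 58.8
```

apply_moves(
  delta_rot=[
    [0, 0, 0],
    [0, 0, 0],
    [0, 0, 0],
    [0, 0, 0],
    [0, 0, 0],
    [0, 0, 0],
    [0, 0, 0],
    [0, 0, 0],
    [0, 0, 0],
    [0, 0, 0],
    [0, 0, 0],
    [0, 0, 0],
    [0, 0, 0],
    [0, 0, 0],
    [0, 0, 0],
    [0, 0, 0],
    [0, 0, 0],
  ],
  xyz=[
    [0, 0, 0.8],
    [0, 0, 0.8],
    [0, 0, 0.6],
    [0, 0, 0.34],
    [0, 0, 0],
    [0, 0, 0],
    [0, 0, 0],
    [0, 0, 0],
    [0, 0, 0],
    [0, 0, -0.7],
    [0, 0, -0.7],
    [0, 0, -0.9],
    [0, 0, -1],
    [0, 0, -1],
    [0, 0, -1],
    [0, 0, -1],
    [0, 0, -1],
  ],
  hand=[1, 1, 1, 1, 1, 1, 0, 0, 0, 0, 0, 0, 0, 0, 0, 0, 0],
)

```text
clock: 18.03
position: [631.4, -191.1, 203.6]
ee_rot: [0.998, 0.065, 0.0, 0.0]
contact_force: [-0.3, -0.3, 0.7]
gripper_width: 42.6
grasp_force: 0.0
```

```bash
python3 w.py w5
cat > g.py <<'E'
from h import *
hu=[]
for n in ["scene","side"]:
    p=eyes.get_image(n); save(p,n+"1"); hsv=cv2.cvtColor(p["frame"],cv2.COLOR_RGB2HSV)
    b=((hsv[...,0]>100)&(hsv[...,0]<125)&(hsv[...,1]>120)); c=cloud(p,b); c=c[(c[:,2]>105)&(c[:,2]<125)&(c[:,0]>380)&(c[:,0]<780)&(c[:,1]>80)&(c[:,1]<500)]
    r=cv2.minAreaRect(c[:,:2].astype(np.float32)); print(n,"blue",r,np.median(c[:,2]))
    C=np.array(r[0]); a=np.radians(r[2]); 
    while a>np.radians(75): a-=np.pi/2
    while a<np.radians(0): a+=np.pi/2
    x=np.array([np.cos(a),np.sin(a)]); y=np.array([-x[1],x[0]]); print(np.degrees(a),C)
    k=cloud(p); L=np.stack([(k[:,:2]-C)@x,(k[:,:2]-C)@y,k[:,2]],1)
    m=(L[:,0]<-150)&(L[:,0]>-210)&(abs(L[:,1])<40)&(L[:,2]>85)&(L[:,2]<125); h=L[m]
    print("handle local",len(h),h.min(0).round(),h.max(0).round(),h.mean(0).round(1)); bar=h[h[:,0]<-165]; print("bar world",k[m][h[:,0]<-165].mean(0).round(1))
    m=(L[:,1]>147)&(L[:,1]<185)&(L[:,2]>95)&(L[:,2]<230)&(L[:,0]<135)&(L[:,0]>-60); h=L[m]
    cc=np.polyfit(h[:,0],h[:,2],1); print("arm local",len(h),h.min(0).round(),h.max(0).round(),"slope rad",np.arctan(cc[0]),cc)
    hu.append(h)
h=np.vstack(hu);cc=np.polyfit(h[:,0],h[:,2],1);print(np.arctan(cc[0]))
E
python3 g.py
```

```text
t 18.03 q [-0.049  0.462  0.06  -0.    -1.168  1.75 ] p [ 631.4 -191.1  203.6] yaw 7.5 z [ 0.001  0.    -1.   ] w 42.6 f [-0.3 -0.3  0.7] 0.0
[[359.0, 0.0, 323.0], [0.0, 359.0, 241.0], [0.0, 0.0, 1.0]] [[-0.0, -0.95, -0.31, 78.58], [1.0, -0.0, 0.0, 0.43], [-0.0, -0.31, 0.95, -142.98], [0.0, 0.0, 0.0, 1.0]]
soundbox_back 0.77 [198, 180, 261, 241] rect [ 619.9 -103.8] [55. 55.] 14.8 top 37.4 topc [ 619.7 -103.8   35.9] [ 619.9 -104.    36.4]
tone_pivot 0.75 [302, 194, 343, 230] rect [ 631.6 -191.5] [39. 39.] 51.9 top 47.7 topc [ 631.2 -191.6   46.3] [ 631.7 -191.5   46.5]
tone_pivot 0.67 [161, 152, 485, 265] rect [ 630.8 -191.3] [111. 301.] 7.4 top 11.7 topc [ 630.6 -191.3   10.5] [ 633.6 -187.7   10.4]
spring_pin 0.83 [406, 179, 432, 248] rect [ 640.7 -284.3] [66. 21.] 7.5 top 21.6 topc [ 643.3 -282.1   20.1] [ 644.3 -281.3   19.5]
scene blue ((568.8394775390625, 289.84552001953125), (242.82737731933594, 243.61351013183594), 43.650245666503906) 113.51471394194667
43.650245666503906 [568.83947754 289.84552002]
handle local 100 [-188.  -22.   94.] [-151.   18.  117.] [-171.8   -2.4  107.2]
bar world [443.3 166.5 107.6]
arm local 229 [ -3. 149.  95.] [135. 163. 196.] slope rad -0.5854990627110013 [ -0.66305646 188.39544271]
side blue ((567.9006958007812, 287.44976806640625), (240.0928497314453, 245.7864227294922), 43.398494720458984) 112.76080550490374
43.398494720458984 [567.9006958  287.44976807]
handle local 122 [-189.  -21.   86.] [-150.   18.  113.] [-174.7   -3.   104.6]
bar world [439.7 161.7 104.9]
arm local 92 [ -4. 149. 103.] [108. 165. 190.] slope rad -0.6260329043404214 [ -0.72305619 183.91266817]
-0.5749184536039034
```

apply_moves(
  delta_rot=[
    [0, 0, 0],
    [0, 0, 0],
    [0, 0, 0],
    [0, 0, 0],
    [0, 0, 0],
    [0, 0, 0],
    [0, 0, 0],
    [0, 0, 0],
    [0, 0, 0],
    [0, 0, 0],
    [0, 0, 0],
    [0, 0, 0],
    [0, 0, 0],
    [0, 0, 0],
    [0, 0, 0],
    [0, 0, 0],
    [0, 0, 0],
    [0, 0, 0],
    [0, 0, 0],
    [0, 0, 0],
  ],
  xyz=[
    [-0.25, -1, -0.2],
    [-0.25, -1, -0.2],
    [-0.25, -1, -0.2],
    [-0.25, -1, -0.2],
    [-0.25, -1, -0.2],
    [-0.25, -1, -0.2],
    [-0.25, -1, -0.2],
    [-0.25, -1, -0.2],
    [-0.25, -1, -0.2],
    [-0.25, -1, -0.2],
    [-0.25, -1, -0.2],
    [-0.25, -1, -0.2],
    [-0.25, -1, -0.2],
    [-0.25, -1, -0.2],
    [-0.25, -1, -0.2],
    [-0.25, -1, -0.2],
    [-0.25, -1, 0],
    [-0.25, -1, 0],
    [-0.25, -1, 0],
    [0, 0, 0],
  ],
  hand=[-1, -1, -1, -1, -1, -1, -1, -1, -1, -1, -1, -1, -1, -1, -1, -1, -1, -1, -1, -1],
)

```text
clock: 20.0
position: [450.7, 267.2, 280.2]
ee_rot: [0.998, 0.067, -0.001, 0.001]
contact_force: [0.4, -0.1, -0.4]
gripper_width: 85.7
grasp_force: 0.0
```

```bash
cat > k.py <<'E'
from h import *
from scipy.optimize import least_squares
s=arm.read_state(); log(s); p=eyes.get_image("wrist"); save(p,"w6")
C=np.array([568.4,288.6]); a=np.radians(43.5); x=np.array([np.cos(a),np.sin(a)]); y=np.array([-x[1],x[0]])
k=wcloud(p,s); L=np.stack([(k[:,:2]-C)@x,(k[:,:2]-C)@y,k[:,2]],1)
b=L[(L[:,2]>105)&(L[:,2]<118)&(L[:,0]>-170)&(L[:,0]<170)&(abs(L[:,1])<170)]; print("lid",np.percentile(b,[.5,99.5],axis=0).round(1).tolist())
w=k[(L[:,2]>105)&(L[:,2]<118)&(L[:,0]>-160)&(L[:,0]<150)&(abs(L[:,1])<145)]; print("lidrect",cv2.minAreaRect(w[:,:2].astype(np.float32)))
h=L[(L[:,0]<-150)&(L[:,0]>-215)&(abs(L[:,1])<40)&(L[:,2]>80)&(L[:,2]<125)]
print("handle",len(h),h.min(0).round(1),h.max(0).round(1)); t=h[h[:,2]>h[:,2].max()-3]; print(t.mean(0).round(1))
h=L[(L[:,1]>146)&(L[:,1]<190)&(L[:,2]>100)&(L[:,2]<230)&(L[:,0]<130)&(L[:,0]>-60)]
cc=np.polyfit(h[:,0],h[:,2],1); print("arm",len(h),h.min(0).round(1),h.max(0).round(1),"slope",np.arctan(cc[0]),cc)
for lo in range(-10,130,20):
    q=h[(h[:,0]>lo)&(h[:,0]<lo+20)]
    if len(q): print(lo,len(q),np.percentile(q[:,2],[5,50,95]).round(1),np.median(q[:,0]).round(1),q[:,1].min().round(),q[:,1].max().round())
D=[json.loads(l) for l in open("log.jsonl")]+[[[1.361,.386,.007,0,-1.194,-.259],[282.1,557.05,230.2],[0.973,-0.232,0,.001]]]
J=np.array([d[0] for d in D]);P=np.array([d[1] for d in D])
lat=P[:,0]*np.sin(J[:,0])-P[:,1]*np.cos(J[:,0]); r=P[:,0]*np.cos(J[:,0])+P[:,1]*np.sin(J[:,0]); print("lat",lat.round(1)); print((J[:,1]-J[:,2]-J[:,4]).round(3))
be=J[:,1]-J[:,2]
def f(v):
    r0,L1,Lf,e,h=v
    return np.r_[r0+L1*np.sin(J[:,1])+Lf*np.cos(be)+e*np.sin(be)-r, h+L1*np.cos(J[:,1])-Lf*np.sin(be)+e*np.cos(be)-P[:,2]]
o=least_squares(f,[0,400,400,0,100]); print(o.x.round(1),np.abs(o.fun).max().round(2))
E
python3 k.py
```

```text
t 20.0 q [ 8.450e-01  1.800e-01 -1.540e-01 -1.000e-03 -1.239e+00  8.600e-01] p [450.7 267.2 280.2] yaw 7.7 z [-0.002 -0.001 -1.   ] w 85.7 f [ 0.4 -0.1 -0.4] 0.0
lid [[-138.1, -136.5, 109.9], [132.7, 138.4, 115.1]]
lidrect ((561.5007934570312, 281.49090576171875), (299.9431457519531, 280.1979675292969), 43.15972900390625)
handle 1028 [-188.4  -18.1   94.6] [-150.    17.9  112. ]
[-179.    -0.5  109.9]
arm 3256 [ -5.3 153.4 100. ] [129.9 161.3 193.3] slope -0.5825340839018541 [ -0.65879631 186.85419785]
-10 482 [172.5 183.3 191.4] 3.7 153.0 161.0
10 712 [160.5 176.1 187. ] 19.8 153.0 161.0
30 565 [149.2 163.4 173.3] 38.7 153.0 161.0
50 442 [135.3 147.4 157.5] 59.7 154.0 161.0
70 407 [121.5 134.1 144.1] 79.9 154.0 160.0
90 374 [108.1 120.5 130.8] 99.8 154.0 160.0
110 274 [101.6 108.9 117.6] 118.1 154.0 159.0
lat [160.  159.7 159.9 159.9 159.8 159.6 159.9]
[1.571 1.573 1.568 1.568 1.57  1.573 1.573]
[   0.   563.9  420.3    3.6 -140. ] 0.89
```

View pics/w6.png

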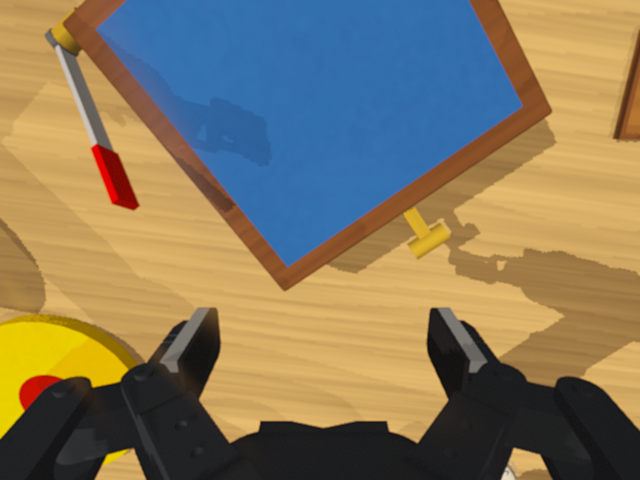

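The wrist view shows the handle at (428,240) and the setting arm running from its pivot (55,40) to the red tip (125,200). Its measured slope is about 0.575 rad. Next I'll back off to the right and tilt a little, to learn the wrist geometry.

apply_moves(
  delta_rot=[
    [0, 0, 0],
    [0, 0, 0],
    [0, 0, 0],
    [0, 0, 0],
    [0, 0, 0],
    [0, 0, 0],
    [0, 0, 0],
    [0, 0, 0],
    [1, 0, 0],
    [1, 0, 0],
    [1, 0, 0],
    [1, 0, 0],
    [0, 0, 0],
    [0, 0, 0],
  ],
  xyz=[
    [-0.08, 0.93, 0],
    [-0.08, 0.93, 0],
    [-0.08, 0.93, 0],
    [-0.08, 0.93, 0],
    [-0.08, 0.93, 0],
    [-0.08, 0.93, 0],
    [-0.08, 0.93, 0],
    [-0.08, 0.93, 0],
    [0, 0, 0],
    [0, 0, 0],
    [0, 0, 0],
    [0, 0, 0],
    [0, 0, 0],
    [0, 0, 0],
  ],
  hand=[-1, -1, -1, -1, -1, -1, -1, -1, -1, -1, -1, -1, -1, -1],
)

```text
clock: 21.22
position: [460.7, 75.7, 280.9]
ee_rot: [0.976, 0.061, -0.014, -0.207]
contact_force: [-0.7, 0.9, 0.2]
gripper_width: 85.3
grasp_force: 0.0
```

```bash
cat > fk.py <<'E'
from h import *
from scipy.optimize import least_squares
R0=np.array([[0,0,1],[-1,0,0],[0,-1,0.]])
S4=1
def fk(q,v,s4=None):
    s4=S4 if s4 is None else s4
    L1,Lf,e,h,T,c,lat,w=v
    e_=lambda ax,a: Rt.from_euler(ax,a).as_matrix()
    A=e_("z",q[0]); B=A@e_("y",q[1]-q[2]); W=B@e_("x",s4*q[3]); F=W@e_("y",-q[4])
    p=A@np.array([L1*np.sin(q[1]),-lat,h+L1*np.cos(q[1])])+B@np.array([Lf,0,e])+W@np.array([0,w,0])+F@np.array([T,0,c])
    return p,F@e_("x",-q[5])@R0
V=np.array([564,420,3.6,160,300,0,160,0.])
def fit(s4):
    D=[json.loads(l) for l in open("log.jsonl")]
    D.append([[1.361,.386,.007,0,-1.194,-.259],[282.1,557.05,230.2],[0.973,-0.232,0,.001]])
    def f(v):
        o=[]
        for q,p,r in D:
            a,R=fk(q,v,s4); o+=list(a-p); o+=list(300*(Rt.from_matrix(R.T@Rt.from_quat(r).as_matrix()).as_rotvec()))
        return np.array(o+list((v-V)*1e-3))
    o=least_squares(f,V); return o.x,f(o.x)
IDX=None
def ik(p,R,q0,v):
    lo=[-3.14,-1.21,-1.07,-3.16,-2.99,-3.1];hi=[3.14,2.06,1.41,2.05,-.16,3.1]
    def f(q):
        a,B=fk(q,v); return np.r_[(a-p)/300,Rt.from_matrix(B.T@R).as_rotvec()]
    o=least_squares(f,np.clip(q0,np.array(lo)+1e-4,np.array(hi)-1e-4),bounds=(lo,hi)); return o.x,np.abs(o.fun).max()
if __name__=="__main__":
    log(arm.read_state())
    for s4 in (1,-1):
        v,r=fit(s4); print(s4,v.round(1),np.abs(r).max().round(2))
E
python3 fk.py
```

```text
t 21.22 q [ 0.216  0.113 -0.137 -0.431 -1.308  1.59 ] p [460.7  75.7 280.9] yaw 7.2 z [-0.053  0.402 -0.914] w 85.3 f [-0.7  0.9  0.2] 0.0
1 [ 561.7  420.2   -1.7 -470.1 -336.6    4.1  178.9   19.2] 249.92
-1 [ 5.646e+02  4.217e+02  5.000e-01  1.604e+02  2.977e+02 -0.000e+00
  1.000e-01 -1.597e+02] 0.24
```

```bash
cat > plan.py <<'E'
import fk; from fk import *
fk.S4=-1
v,_=fit(-1)
s=arm.read_state(); q=np.array(s["joints"]); R=Rt.from_quat(s["ee_rot"]).as_matrix(); p=np.array(s["position"])
def pts(q):
    L1,Lf,e,h,T,c,lat,w=v; E=lambda ax,a: Rt.from_euler(ax,a).as_matrix()
    A=E("z",q[0]);B=A@E("y",q[1]-q[2]);W=B@E("x",-q[3]); el=A@np.array([L1*np.sin(q[1]),-lat,h+L1*np.cos(q[1])]); f=el+B@np.array([Lf,0,e]); return f,f+W@np.array([0,w,0])
H=np.array([438.6,164.8,101.]); a=np.radians(43.5); xl=np.array([np.cos(a),np.sin(a),0]); yl=np.array([-xl[1],xl[0],0]); up=np.array([0,0,1.])
hinge=H+320*xl-np.array([0,0,11.])
def hp(th): return hinge+320*(-xl*np.cos(th)+up*np.sin(th))+11*(up*np.cos(th)+xl*np.sin(th))
def run(yaw,tag):
    global q0
    y=np.radians(yaw); tz=np.array([np.cos(y),np.sin(y),0]); tx=np.array([np.sin(y),-np.cos(y),0]); Rg=np.stack([tx,np.cross(tz,tx),tz],1)
    qc=q.copy(); out=[]
    rel=Rt.from_matrix(R.T@Rg).as_rotvec(); pre=H-81*tz
    hi=pre+[0,0,180]
    seq=[("tilt",p+(hi-p)*t,R@Rt.from_rotvec(rel*t).as_matrix()) for t in np.linspace(.1,1,10)]
    seq+=[("low",hi+(pre-hi)*t,Rg) for t in (.5,1)]+[("in",pre+100*tz*t,Rg) for t in (.5,1)]
    for th in (.1,.2,.3,.4,.5,.575):
        Q=Rt.from_rotvec(yl*th).as_matrix()   # front edge up: x_l tilts down
        seq.append(("lift%.2f"%th,hp(th)+Q@tz*19,Q@Rg))
    for n,pp,RR in seq:
        qn,e=ik(pp,RR,qc,v); f,w=pts(qn); print(n,"q",qn.round(2),"err",round(e,4),"dq",np.abs(qn-qc).max().round(2),"f",f.round(),"w",w.round()); qc=qn
import sys
for y in map(float,sys.argv[1:]): print(y); run(y,"")
E
python3 plan.py 97 75
```

```text
97.0
tilt q [ 0.13  0.13 -0.11  0.55 -1.36  1.69] err 0.0 dq 0.98 f [481.  65. 618.] w [519. -68. 698.]
tilt q [ 0.05  0.16 -0.09  0.66 -1.41  1.78] err 0.0 dq 0.11 f [499.  27. 613.] w [530. -98. 707.]
tilt q [-0.02  0.19 -0.08  0.76 -1.47  1.86] err 0.0 dq 0.1 f [515. -10. 602.] w [ 542. -127.  708.]
tilt q [-0.09  0.23 -0.07  0.85 -1.54  1.93] err 0.0 dq 0.09 f [529. -47. 586.] w [ 555. -154.  701.]
tilt q [-0.15  0.27 -0.07  0.94 -1.6   2.  ] err 0.0 dq 0.09 f [542. -81. 565.] w [ 570. -180.  687.]
tilt q [-0.2   0.31 -0.07  1.02 -1.67  2.06] err 0.0 dq 0.08 f [ 553. -112.  540.] w [ 587. -204.  666.]
tilt q [-0.24  0.36 -0.08  1.1  -1.73  2.11] err 0.0 dq 0.08 f [ 563. -140.  511.] w [ 604. -225.  639.]
tilt q [-0.28  0.41 -0.09  1.17 -1.8   2.16] err 0.0 dq 0.07 f [ 571. -164.  478.] w [ 621. -244.  607.]
tilt q [-0.31  0.46 -0.1   1.23 -1.86  2.21] err 0.0 dq 0.07 f [ 578. -184.  443.] w [ 639. -259.  570.]
tilt q [-0.33  0.51 -0.12  1.29 -1.93  2.25] err 0.0 dq 0.07 f [ 584. -199.  405.] w [ 656. -269.  529.]
low q [-0.31  0.67 -0.15  1.24 -1.86  2.44] err 0.0 dq 0.19 f [ 606
[... 2350 characters left out ...]
  2.84] err 0.0 dq 0.09 f [ 514. -144.  148.] w [ 660. -187.  196.]
lift0.10 q [-0.26  0.66 -0.47  1.54 -1.49  2.65] err 0.0 dq 0.19 f [ 510. -133.  225.] w [ 649. -175.  293.]
lift0.20 q [-0.22  0.52 -0.45  1.5  -1.41  2.43] err 0.0 dq 0.22 f [ 507. -113.  301.] w [ 633. -153.  391.]
lift0.30 q [-0.17  0.4  -0.41  1.45 -1.34  2.2 ] err 0.0 dq 0.23 f [504. -85. 374.] w [ 614. -123.  483.]
lift0.40 q [-0.1   0.3  -0.36  1.37 -1.27  1.96] err 0.0 dq 0.24 f [500. -49. 441.] w [593. -90. 565.]
lift0.50 q [-0.02  0.23 -0.29  1.28 -1.21  1.72] err 0.0 dq 0.24 f [497.  -9. 500.] w [572. -57. 632.]
lift0.57 q [ 0.05  0.2  -0.23  1.2  -1.19  1.55] err 0.0 dq 0.18 f [495.  22. 538.] w [560. -33. 673.]
```

```bash
sed -i 's/^S4=1/S4=-1/' fk.py; sed -i 's/^import fk; //;/^fk.S4/d' plan.py; python3 plan.py 97 110
```

```text
97.0
tilt q [ 0.13  0.13 -0.11 -0.55 -1.36  1.69] err 0.0 dq 0.12 f [481.  65. 618.] w [479. -73. 537.]
tilt q [ 0.05  0.16 -0.09 -0.66 -1.41  1.78] err 0.0 dq 0.11 f [499.  27. 613.] w [ 481. -101.  518.]
tilt q [-0.02  0.19 -0.08 -0.76 -1.47  1.86] err 0.0 dq 0.1 f [515. -10. 602.] w [ 483. -126.  496.]
tilt q [-0.09  0.23 -0.07 -0.85 -1.54  1.93] err 0.0 dq 0.09 f [529. -47. 586.] w [ 484. -148.  471.]
tilt q [-0.15  0.27 -0.07 -0.94 -1.6   2.  ] err 0.0 dq 0.09 f [542. -81. 565.] w [ 486. -168.  443.]
tilt q [-0.2   0.31 -0.07 -1.02 -1.67  2.06] err 0.0 dq 0.08 f [ 553. -112.  540.] w [ 486. -184.  413.]
tilt q [-0.24  0.36 -0.08 -1.1  -1.73  2.11] err 0.0 dq 0.08 f [ 563. -140.  511.] w [ 487. -196.  382.]
tilt q [-0.28  0.41 -0.09 -1.17 -1.8   2.16] err 0.0 dq 0.07 f [ 571. -164.  478.] w [ 487. -205.  349.]
tilt q [-0.31  0.46 -0.1  -1.23 -1.86  2.21] err 0.0 dq 0.07 f [ 578. -184.  443.] w [ 486. -210.  315.]
tilt q [-0.33  0.51 -0.12 -1.29 -1.93  2.25] err 0.0 dq 0.07 f [ 584. -199.  405.] w [ 485. -211.  281.]
low q [-0.31  0.67 -0.15 -1.24 -1.86  2.44] err 0.0 dq 0.19 f [ 
[... 2324 characters left out ...]
.85 -0.12 -1.21 -1.81  2.58] err 0.0 dq 0.07 f [661. -51. 186.] w [534. -97. 101.]
lift0.10 q [-0.07  0.77 -0.12 -1.21 -1.8   2.42] err 0.0 dq 0.16 f [656. -47. 238.] w [536. -95. 144.]
lift0.20 q [-0.06  0.7  -0.11 -1.21 -1.79  2.25] err 0.0 dq 0.17 f [653. -40. 290.] w [542. -90. 186.]
lift0.30 q [-0.04  0.63 -0.09 -1.21 -1.79  2.08] err 0.0 dq 0.18 f [651. -29. 341.] w [550. -82. 228.]
lift0.40 q [-0.02  0.57 -0.05 -1.2  -1.8   1.9 ] err 0.0 dq 0.18 f [650. -15. 389.] w [562. -71. 268.]
lift0.50 q [ 0.    0.53  0.   -1.2  -1.8   1.72] err 0.0 dq 0.18 f [651.   1. 435.] w [576. -57. 306.]
lift0.57 q [ 0.02  0.51  0.05 -1.19 -1.81  1.58] err 0.0 dq 0.13 f [653.  15. 467.] w [589. -45. 334.]
```

apply_moves(
  delta_rot=[
    [1, 0, 0],
    [1, 0, 0],
    [1, 0, 0],
    [1, 0, 0],
    [1, 0, 0],
    [1, 0, 0],
    [1, 0, 0],
    [1, 0, 0],
    [1, 0, 0],
    [1, 0, 0],
    [1, 0, 0],
    [0.05, 0, 0],
    [0, 0, 0],
    [0, 0, 0],
    [0, 0, 0],
    [0, 0, 0],
    [0, 0, 0],
  ],
  xyz=[
    [0, 0, 0],
    [0, 0, 0],
    [0, 0, 0],
    [0, 0, 0],
    [0, 0, 0],
    [0, 0, 0],
    [0, 0, 0],
    [0, 0, 0],
    [0, 0, 0],
    [0, 0, 0],
    [0, 0, 0],
    [-0.4, 0.6, 0.4],
    [0, 1, 0],
    [0, 1, 0],
    [0, 1, 0],
    [0, 0, 0],
    [0, 0, 0],
  ],
  hand=[-1, -1, -1, -1, -1, -1, -1, -1, -1, -1, -1, -1, -1, -1, -1, -1, -1],
)

```text
clock: 22.63
position: [448.4, 87.9, 191.0]
ee_rot: [-0.704, -0.045, 0.049, 0.708]
contact_force: [0.3, -0.1, 0.6]
gripper_width: 85.4
grasp_force: 0.0
```

```bash
cat > st.py <<'E'
from h import *
s=arm.read_state(); R=log(s); print("x",R[:,0].round(3),"y",R[:,1].round(3))
H=np.array([438.6,164.8,101]); d=R.T@(H-s["position"]); print("handle in tool (mm)",d.round(1))
E
python3 st.py
```

```text
t 22.63 q [-0.304  0.674 -0.151 -1.243 -1.867  2.439] p [448.4  87.9 191. ] yaw 7.7 z [-0.133  0.991  0.006] w 85.4 f [ 0.3 -0.1  0.6] 0.0
x [ 0.991  0.133 -0.005] y [-0.006  0.005 -1.   ]
handle in tool (mm) [ 1.  90.4 77. ]
```

apply_moves(
  delta_rot=[
    [0, 0, 0],
    [0, 0, 0],
    [0, 0, 0],
    [0, 0, 0],
    [0, 0, 0],
    [0, 0, 0],
    [0, 0, 0],
    [0, 0, 0],
    [0, 0, 0],
    [0, 0, 0],
    [0, 0, 0],
  ],
  xyz=[
    [0, 0.95, 0],
    [0, 0.95, 0],
    [0, 0.95, 0],
    [0, 0.77, 0],
    [0.02, 0, 0],
    [0, 0, 0.8],
    [0, 0, 0.8],
    [0, 0, 0.8],
    [0, 0, 0.8],
    [0, 0, 0.56],
    [0, 0, 0],
  ],
  hand=[-1, -1, -1, -1, -1, -1, -1, -1, -1, -1, -1],
)

```text
clock: 23.55
position: [437.1, 182.9, 103.9]
ee_rot: [-0.704, -0.048, 0.046, 0.707]
contact_force: [0.4, 0.4, 1.0]
gripper_width: 85.3
grasp_force: 0.0
```

```bash
python3 st.py
python3 - <<'E'
from h import *
s=arm.read_state(); p=eyes.get_image("wrist"); save(p,"w7")
k=wcloud(p,s); C=np.array([568.4,288.6]); a=np.radians(43.5); x=np.array([np.cos(a),np.sin(a)]); y=np.array([-x[1],x[0]])
L=np.stack([(k[:,:2]-C)@x,(k[:,:2]-C)@y,k[:,2]],1)
h=L[(L[:,0]<-160)&(L[:,0]>-200)&(abs(L[:,1])<22)&(L[:,2]>88)&(L[:,2]<116)]; print(len(h)); 
if len(h): print(h.min(0).round(1),h.max(0).round(1))
E
```

```text
t 23.55 q [-0.152  0.821 -0.231 -1.324 -1.715  2.643] p [437.1 182.9 103.9] yaw 7.6 z [-0.133  0.991  0.005] w 85.3 f [0.4 0.4 1. ] 0.0
x [0.991 0.133 0.003] y [ 0.002  0.006 -1.   ]
handle in tool (mm) [ -0.9   2.8 -18.1]
2498
[-187.5  -20.9   91.8] [-160.    18.   109.6]
```

View pics/w7.png

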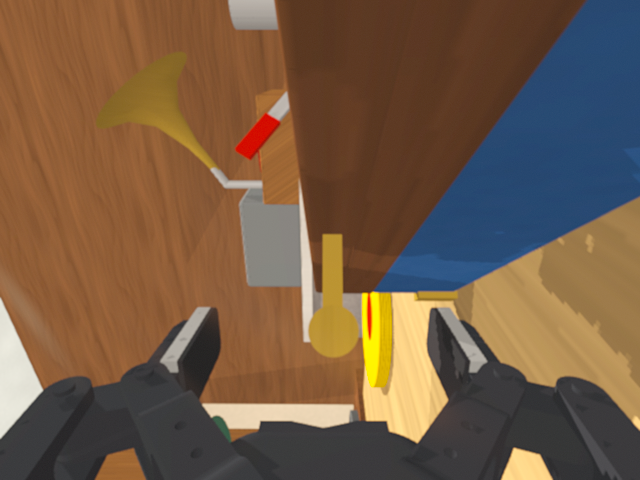

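The wrist view shows the bar's end at (333,330), between the open pads at x≈200 and x≈440. It sits about 3 mm toward the lower finger, so I'll nudge down by that and close.

apply_moves(
  delta_rot=[
    [0, 0, 0],
    [0, 0, 0],
    [0, 0, 0],
    [0, 0, 0],
    [0, 0, 0],
    [0, 0, 0],
    [0, 0, 0],
    [0, 0, 0],
    [0, 0, 0],
    [0, 0, 0],
  ],
  xyz=[
    [0, 0.11, 0],
    [0, 0, 0],
    [0, 0, 0],
    [0, 0, 0],
    [0, 0, 0],
    [0, 0, 0],
    [0, 0, 0],
    [0, 0, 0],
    [0, 0, 0],
    [0, 0, 0],
  ],
  hand=[-1, 1, 1, 1, 1, 1, 1, 1, 1, 1],
)

```text
clock: 24.43
position: [437.5, 180.2, 100.2]
ee_rot: [-0.703, -0.047, 0.046, 0.708]
contact_force: [0.2, -3.8, 4.3]
gripper_width: 16.6
grasp_force: 58.5
```

```bash
python3 st.py
cat > lift.py <<'E'
from h import *
# rows for lifting: rigid rotation about hinge line with the tool; commanded pose ~ measured
s=arm.read_state(); R=Rt.from_quat(s["ee_rot"]).as_matrix(); p=np.array(s["position"])
H=np.array([438.6,164.8,101.]); a=np.radians(43.5); xl=np.array([np.cos(a),np.sin(a),0]); yl=np.array([-xl[1],xl[0],0]); hinge=H+320*xl-[0,0,11]
import sys
dth=float(sys.argv[1]); Q=Rt.from_rotvec(yl*dth).as_matrix()
u=R.T@(hinge+Q@(p-hinge)-p)/25; w=np.degrees(R.T@(yl*dth))/6
print("per-row shift",u.round(3),"turn",w.round(3))
E
python3 lift.py 0.03
```

```text
t 24.43 q [-0.156  0.831 -0.229 -1.322 -1.716  2.649] p [437.5 180.2 100.2] yaw 7.5 z [-0.13   0.991  0.007] w 16.6 f [ 0.2 -3.8  4.3] 58.5
x [0.991 0.13  0.002] y [ 0.001  0.008 -1.   ]
handle in tool (mm) [ -1.   -1.  -15.4]
per-row shift [ 0.015 -0.372  0.013] turn [-0.168  0.001  0.232]
```

apply_moves(
  delta_rot=[
    [-0.168, 0.001, 0.232],
    [-0.168, 0.001, 0.232],
    [-0.168, 0.001, 0.232],
    [-0.168, 0.001, 0.232],
    [-0.168, 0.001, 0.232],
    [-0.168, 0.001, 0.232],
    [-0.168, 0.001, 0.232],
    [-0.168, 0.001, 0.232],
    [-0.168, 0.001, 0.232],
    [-0.168, 0.001, 0.232],
    [0, 0, 0],
  ],
  xyz=[
    [0.015, -0.372, 0.013],
    [0.015, -0.372, 0.013],
    [0.015, -0.372, 0.013],
    [0.015, -0.372, 0.013],
    [0.015, -0.372, 0.013],
    [0.015, -0.372, 0.013],
    [0.015, -0.372, 0.013],
    [0.015, -0.372, 0.013],
    [0.015, -0.372, 0.013],
    [0.015, -0.372, 0.013],
    [0, 0, 0],
  ],
  hand=[1, 1, 1, 1, 1, 1, 1, 1, 1, 1, 1],
)

```text
clock: 25.35
position: [449.5, 191.5, 190.4]
ee_rot: [0.765, -0.035, -0.126, -0.63]
contact_force: [-0.3, -8.0, -5.2]
gripper_width: 16.4
grasp_force: 59.5
```

```bash
cat > lid.py <<'E'
from h import *
s=arm.read_state(); R=log(s)
C=np.array([568.4,288.6]); a=np.radians(43.5); x=np.array([np.cos(a),np.sin(a)]); y=np.array([-x[1],x[0]])
g=R@[0,0,-17]+s["position"]; l=(g[:2]-C)@x; print("grip local",l.round(1),g[2].round(1),"th from grip",(np.arctan2(g[2]-90,140-l)-np.arctan2(11,320)).round(3))
for n in ["scene","side"]:
    p=eyes.get_image(n); hsv=cv2.cvtColor(p["frame"],cv2.COLOR_RGB2HSV)
    b=((hsv[...,0]>100)&(hsv[...,0]<125)&(hsv[...,1]>120)); k=cloud(p,b); L=np.stack([(k[:,:2]-C)@x,(k[:,:2]-C)@y,k[:,2]],1)
    L=L[(abs(L[:,0])<125)&(abs(L[:,1])<115)&(L[:,2]>104)]
    f=np.linalg.lstsq(np.c_[L[:,:2],np.ones(len(L))],L[:,2],rcond=None)[0]; r=L[:,2]-np.c_[L[:,:2],np.ones(len(L))]@f; L=L[abs(r)<8]
    f=np.linalg.lstsq(np.c_[L[:,:2],np.ones(len(L))],L[:,2],rcond=None)[0]
    k=cloud(p); A=np.stack([(k[:,:2]-C)@x,(k[:,:2]-C)@y,k[:,2]],1); A=A[(A[:,1]>149)&(A[:,1]<167)&(A[:,2]>103)&(A[:,2]<215)&(A[:,0]<125)&(A[:,0]>-15)]
    cc=np.polyfit(A[:,0],A[:,2],1); r=A[:,2]-np.polyval(cc,A[:,0]); A=A[abs(r)<15]; cc=np.polyfit(A[:,0],A[:,2],1)
    print(n,len(L),"lid",np.arctan(-f[0]).round(3),f.round(3),"arm",len(A),np.arctan(-cc[0]).round(3))
E
python3 lid.py; python3 lift.py 0.03
```

```text
t 25.35 q [-0.102  0.553 -0.197 -1.27  -1.634  2.109] p [449.5 191.5 190.4] yaw 6.2 z [-0.149  0.974 -0.173] w 16.4 f [-0.3 -8.  -5.2] 59.5
grip local -162.6 193.3 th from grip 0.295
scene 6100 lid 0.294 [-3.02000e-01  1.00000e-03  1.57318e+02] arm 206 0.582
side 1175 lid 0.291 [-3.00000e-01 -2.00000e-03  1.56367e+02] arm 132 0.6
per-row shift [ 0.011 -0.372  0.009] turn [-0.169  0.     0.232]
```

apply_moves(
  delta_rot=[
    [-0.168, 0, 0.232],
    [-0.168, 0, 0.232],
    [-0.168, 0, 0.232],
    [-0.168, 0, 0.232],
    [-0.168, 0, 0.232],
    [-0.168, 0, 0.232],
    [-0.168, 0, 0.232],
    [-0.168, 0, 0.232],
    [-0.13, 0, 0.18],
    [-0.1, 0, 0.14],
    [0, 0, 0],
    [0, 0, 0],
    [0, 0, 0],
  ],
  xyz=[
    [0.012, -0.372, 0.01],
    [0.012, -0.372, 0.01],
    [0.012, -0.372, 0.01],
    [0.012, -0.372, 0.01],
    [0.012, -0.372, 0.01],
    [0.012, -0.372, 0.01],
    [0.012, -0.372, 0.01],
    [0.012, -0.372, 0.01],
    [0.01, -0.29, 0.01],
    [0.007, -0.22, 0.006],
    [0, 0, 0],
    [0, 0, 0],
    [0, 0, 0],
  ],
  hand=[1, 1, 1, 1, 1, 1, 1, 1, 1, 1, 1, 1, 1],
)

```text
clock: 26.53
position: [476.9, 217.4, 265.9]
ee_rot: [0.805, -0.113, -0.202, -0.547]
contact_force: [-2.5, -7.4, -2.9]
gripper_width: 16.4
grasp_force: 59.3
```

```bash
python3 lid.py
python3 - <<'E'
from h import *
a=[]
for n in ["scene","side"]:
    p=eyes.get_image(n); save(p,n+"9")
    for o in ["soundbox_back","tone_pivot","spring_pin","lid_stay","oil_bottle","screwdriver"]:
        for q in nets.masks_of(o,p)[:1]:
            c=cloud(p,q["region"]); print(n,o,round(q["score"],2),np.median(c,0).round())
a=cv2.imread("pics/scene9.png")[130:340,140:510]; cv2.imwrite("pics/fin.png",cv2.resize(a,(800,454)))
E
```

```text
t 26.53 q [ 0.003  0.406 -0.05  -1.187 -1.608  1.576] p [476.9 217.4 265.9] yaw 2.5 z [-0.201  0.926 -0.32 ] w 16.4 f [-2.5 -7.4 -2.9] 59.3
grip local -123.7 271.3 th from grip 0.568
scene 5992 lid 0.564 [ -0.632  -0.    207.447] arm 204 0.588
scene soundbox_back 0.73 [628. -99.  18.]
scene tone_pivot 0.68 [ 638. -186.   17.]
scene spring_pin 0.53 [ 650. -280.   16.]
scene lid_stay 0.92 [ 776. -237.   12.]
scene oil_bottle 0.83 [ 658. -438.   66.]
scene screwdriver 0.68 [ 426. -447.   21.]
side soundbox_back 0.6 [ 619. -112.   17.]
side tone_pivot 0.52 [ 632. -199.   15.]
side spring_pin 0.42 [ 647. -284.   17.]
side lid_stay 0.88 [ 773. -243.   12.]
side oil_bottle 0.93 [ 643. -461.   72.]
side screwdriver 0.78 [ 420. -455.   22.]Traceback (most recent call last):
  File "lid.py", line 12, in <module>
    cc=np.polyfit(A[:,0],A[:,2],1); r=A[:,2]-np.polyval(cc,A[:,0]); A=A[abs(r)<15]; cc=np.polyfit(A[:,0],A[:,2],1)
    raise TypeError("expected non-empty vector for x")
TypeError: expected non-empty vector for x
```

View pics/fin.png

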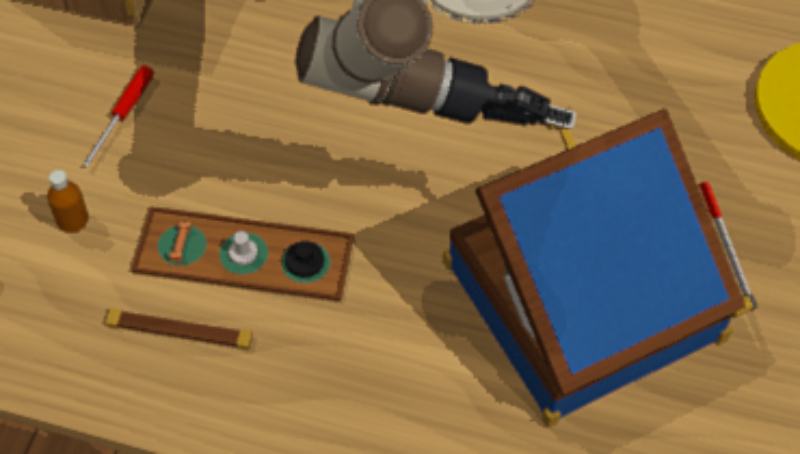

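The parts sit on their pads at (180,245), (243,250) and (305,260), and the gripper holds the handle at (567,125). The lid reads about 0.566 rad and the setting arm about 0.58, so I'll add a small nudge and then let it settle.

apply_moves(
  delta_rot=[
    [-0.07, 0, 0.1],
    [0, 0, 0],
    [0, 0, 0],
    [0, 0, 0],
    [0, 0, 0],
    [0, 0, 0],
    [0, 0, 0],
    [0, 0, 0],
  ],
  xyz=[
    [0.005, -0.15, 0.004],
    [0, 0, 0],
    [0, 0, 0],
    [0, 0, 0],
    [0, 0, 0],
    [0, 0, 0],
    [0, 0, 0],
    [0, 0, 0],
  ],
  hand=[1, 1, 1, 1, 1, 1, 1, 1],
)

```text
clock: 28.0
position: [478.4, 218.9, 268.9]
ee_rot: [0.806, -0.116, -0.205, -0.543]
contact_force: [-2.9, -7.5, -2.1]
gripper_width: 16.1
grasp_force: 59.3
```

```bash
python3 lid.py 2>&1 | grep -v Trace | head -3; python3 -c "
from bench import arm
print(arm.job_done())"
```

```text
t 28.0 q [ 0.008  0.402 -0.041 -1.182 -1.608  1.553] p [478.4 218.9 268.9] yaw 2.3 z [-0.204  0.923 -0.326] w 16.1 f [-2.9 -7.5 -2.1] 59.3
grip local -121.6 274.4 th from grip 0.58
scene 5975 lid 0.576 [-6.49000e-01  1.00000e-03  2.09931e+02] arm 201 0.586
the job is handed in; nothing more can be done
None
```

I handed the job in at about 28 s: all three parts are on their pads, and the gripper is holding the lid at about 0.58 rad, parallel with the setting arm to within about 0.01 rad by my measurements; the hand-in returned no verdict.

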